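Stack the citrus juicer on its trivet

TASK

Put the hand juicer together on the round white trivet, one piece at a time from the bottom up: first the steel beaker, upright in the middle of the trivet, then the strainer dish seated on the beaker's mouth, then the wooden reamer standing point up in the strainer's well, and last the yellow silicone cap over the reamer, resting inside the strainer's raised rim. Leave the finished stack upright and still, and do not shift the pitcher or the molcajete.

Things in the scene. Friction and masses are not known exactly. Their poses are not given: they have to be found in the camera images.
- trivet: Round flat white ceramic trivet, 110 mm across and 8 mm thick, fixed to the ledge. Origin at the centre of its underside, z up.
- beaker: Loose open-topped round stainless steel beaker, straight-sided, 66 mm outside diameter, 70 mm tall, wall 4 mm (mouth 58 mm inside), about 180 g; stands upright. Origin at the centre of its underside, z up its axis. Round: its yaw does not matter.
- strainer: Loose steel strainer dish, upright, 24 mm tall, 110 g. Neck below: 47 mm outside, 12 mm tall, drops into the beaker's mouth. Flange 69 mm wide (z 12-16 mm) rests on the beaker, its edge rim rises to z 24 mm (63 mm inside): grip it there. Well in the middle 41 mm wide, floor at z 4 mm. Origin: centre of the neck's underside, z up. Seated, it is 58 mm above the beaker's origin.
- reamer: Loose wooden citrus reamer, standing point up, about 60 g: straight round shank 32 mm in diameter up to 42 mm, then a ribbed cone to a blunt point at 72 mm. Origin at the centre of its underside, z up. Grip the shank above 22 mm so that the fingers clear the strainer's rim. Seated in the well, its origin is 4 mm above the strainer's.
- cap: Loose yellow firm silicone cap, open side down, about 70 g: hollow round shell 51 mm outside, 45 mm inside diameter, 71 mm tall, 66 mm deep inside, with a knob 24 mm in diameter on top (z 71 to 95 mm). Origin at the centre of its open lower edge, z up. Seated, it stands on the strainer's flange round the reamer, its origin 16 mm above the strainer's.
- pitcher: Bystander: empty blue ceramic pitcher, loose, 0.9 kg, 116 mm across its belly, 170 mm tall, handle on its own -y side reaching 99 mm from the axis. Origin at the centre of its underside. Not to be moved.
- molcajete: Bystander: dark basalt molcajete on three feet, loose, 3 kg, 180 mm across and 95 mm tall, its pestle leaning in it to about 130 mm. Origin under its centre. Not to be moved.
- bin: Bystander: latched stainless steel bin with its hinged cover shut, fixed, 178 by 198 mm and 152 mm tall. Origin at the centre of its underside.
Not all that is in view belongs to the job. Of the things that look like the strainer, take the one that is nearest to the robot's base at the start.

How it is judged:
On the way, in this order (a step that is already met when the one before it is completed fails the run):
1. the beaker stands upright on the trivet, let go (horizontal distance between beaker and trivet below 0.015 m and z of beaker in the frame of trivet between 0.005 and 0.011 m and angle between beaker's own z axis and vertical below 0.12 rad and contact force between the fingers and beaker below 0.3 N), for 0.2 s.
2. the strainer is seated on the beaker, let go (horizontal distance between strainer and beaker below 0.008 m and z of strainer in the frame of beaker between 0.055 and 0.061 m and angle between strainer's own z axis and vertical below 0.12 rad and contact force between the fingers and strainer below 0.3 N), for 0.2 s.
3. the reamer stands in the strainer's well, let go (horizontal distance between reamer and strainer below 0.008 m and z of reamer in the frame of strainer between 0.001 and 0.007 m and angle between reamer's own z axis and vertical below 0.12 rad and contact force between the fingers and reamer below 0.3 N), for 0.2 s.
4. the cap stands in the strainer over the reamer, let go (horizontal distance between cap and strainer below 0.008 m and z of cap in the frame of strainer between 0.013 and 0.019 m and angle between cap's own z axis and vertical below 0.12 rad and contact force between the fingers and cap below 0.3 N), for 0.2 s.
At the end, for the whole second after the job is handed in: Beaker upright on the trivet (centres within 15 mm); strainer seated on the beaker, reamer in the strainer's well, cap on the strainer's flange over it (each within 8 mm of centre and 3 mm of seated height); all upright within 0.12 rad, released, at rest (below 20 mm/s) (horizontal distance between beaker and trivet below 0.015 m and z of beaker in the frame of trivet between 0.005 and 0.011 m and angle between each of beaker, strainer, reamer, cap's own z axis and vertical below 0.12 rad and horizontal distance between strainer and beaker below 0.008 m and z of strainer in the frame of beaker between 0.055 and 0.061 m and horizontal distance between each of reamer, cap and strainer below 0.008 m and z of reamer in the frame of strainer between 0.001 and 0.007 m and z of cap in the frame of strainer between 0.013 and 0.019 m and linear speed of each of beaker, strainer, reamer, cap below 0.02 m/s); the robot touches nothing.
It fails at once if the pitcher is shifted by more than 15 mm (distance of pitcher from where it was at the start of the episode above 0.015 m).
It fails at once if the molcajete is shifted by more than 15 mm (distance of molcajete from where it was at the start of the episode above 0.015 m).
It also fails if it takes over 128 s, if anything falls off the work surface, if the arm or the gripper's body presses on something with over 40 N, if the wrist force passes 120 N, or if a joint passes its speed limit or range.

ROBOT

A 7-joint arm with a two-finger parallel gripper is mounted at the origin on the work surface. World frame = base frame: x ahead of the robot, y to its left, z up, the work surface at z = 0. Lengths are in m, angles in rad, forces in N, time in s.
With the tool pointing down it reaches from about 0.4 to 0.85 m from the base axis. Payload 4.4 kg.
Tool frame: the origin (TCP) lies midway between the tips of the shut fingers; the grasp point (between the pads) lies 19 mm behind it (manip.grasp_offset is the z of the grasp point in the tool frame, in m); z points along the fingers, y is the line along which they close (so a half turn about z gives the same grasp; the last joint's range is limited). The gripper opens to 94 mm and grips with 3 to 60 N. Pads are 16 mm wide; open, the fingers measure 119 mm over their backs; the gripper's body (75 mm by 177 mm) begins 78 mm behind the grasp point.
Start: joints at [-1.278, 0.628, 0.038, 1.517, -0.027, 0.996, -0.02], TCP at [0.228, 0.609, 0.205] pointing down, gripper open.
Joint ranges: [-3.06, 3.06], [-0.37, 2.12], [-1.25, 1.32], [0.18, 2.47], [-1.1, 4.24], [0.23, 1.98], [-2.94, 2.94]. Speed limits (rad/s): [2.57, 2.57, 3.14, 3.14, 3.14, 3.14, 3.14].

INTERFACE

Orientations are given as a rotation vector (axis times angle).
In Python, from workcell import readout, eyes, manip gives the robot as it stands. The module is installed in compiled form; this text tells all that it offers.
- The arm moves only by the tool servo_tool, never from a script. Its arguments are lists of equal length, an entry for each row: "travel": the shift along the world's x, y, z in normalised numbers (1 is 0.75 m), a list of three; "angular": the turn, a rotation vector about the world's x, y, z in fractions of the full range, 1 being 180 degrees, a list of three; "hand": the opening, from 0 (shut) to 1 (fully open). In form: {"travel": [[dx, dy, dz], ...], "angular": [[ax, ay, az], ...], "hand": [hand, ...]}. A call has 1 to 12 rows; each row is the pose to reach, as a shift and turn from the pose commanded when the call began; what a row does not reach only later rows make up. A row lasts 1/12 s, in which the tool goes at most 41.7 mm and 7.16 degrees, less where a joint would pass 70% of its speed; a pose out of reach is approached as far as the arm can. No shift or turn number may pass 1 either way. A call with a gripper value outside its range is refused whole. The fingers move at their own pace and stop on an object; "force" is the grip in N (left out, the last holds). Time passes only in rows, so rows that repeat a pose let the fingers close. It gives the time, the measured TCP pose, the force, the opening and the grip force at its end, in the units of the state.
- readout.state(): the state, without advancing time (a new reading comes with each control period).
- eyes.grab_frame(name): name is "scene" or "top" or "wrist"; returns (picture, depth): 384x512x3 uint8, red, green, blue; 384x512 float32, m along the optical axis (not along the pixel's ray), 0 where there is no reading.
- eyes.camera_model(name): a dict with "intrinsics" (3x3 intrinsics, pixels), "dist_coeffs" ([k1, k2, p1, p2, k3] as OpenCV has them; the pictures are not rectified), "R" (3x3) and "t" (3): a world point X has camera coordinates R X + t; the wrist camera has in their place "mount" (4x4, takes a point from camera to tool coordinates, whose origin is the TCP and whose axes are the flange's). Camera axes: x right, y down, z forward; pixel columns grow to the right and rows downward; lengths in m; the calibration is good to about 2 mm. A picture is of the moment at which its call begins: read the wrist's pose just before it. camera_model takes no time and is no camera call.
- manip.finish_job(): hands the job in; it is judged then, once.
The state is a dict: "time": time; "joint_pos": joint angles; "joint_vel": joint speeds; "effort": joint torques, N m; "position": TCP position; "eef_rot": TCP orientation; "contact_force": force on the tool from outside, world axes, zero at the start; "torque": the same for the moment, N m; "grip_width": finger opening in m; "grip_force": force on a finger pad.
Only numpy, scipy, OpenCV 4.12 (cv2) and the standard library are available. Lean on these libraries where they do the work, as an engineer would, in place of code of your own. Each camera call takes 0.05 s, during which the arm holds its last target. There are 200 camera calls.

## Working session

There is one attempt and no reset: what is moved stays moved. The work goes in short steps, Python scripts to look and compute and a tool call to move; the robot and the scene stay as the last step left them, time stands still between calls to the robot, and variables do not carry over. Pictures are saved under pics/ and viewed, at most 14 in all, crops included, and the job is handed in when it is done.

Besides the shell and the picture viewer there is one more tool, called in YAML: its name, and indented under it one key for each argument. servo_tool: Moves the arm, as the interface text tells. Its arguments: {"type":"object","properties":{"travel":{"type":"array","items":{"type":"array","items":{"type":"number"}}},"angular":{"type":"array","items":{"type":"array","items":{"type":"number"}}},"hand":{"type":"array","items":{"type":"number"}},"force":{"type":"number"}},"required":["travel","angular","hand"]}

```bash
mkdir -p pics; cat > h.py <<'E'
import numpy as np, cv2
from scipy.spatial.transform import Rotation as Rn
from workcell import readout, eyes, manip
def grab(name):
    s=readout.state(); im,d=eyes.grab_frame(name); m=eyes.camera_model(name)
    K=np.array(m["intrinsics"]);D=np.array(m["dist_coeffs"])
    if "R" in m: R=np.array(m["R"]);t=np.array(m["t"])
    else:
        T=np.eye(4);T[:3,:3]=Rn.from_rotvec(s["eef_rot"]).as_matrix();T[:3,3]=s["position"]
        W=np.linalg.inv(T@np.array(m["mount"]));R=W[:3,:3];t=W[:3,3]
    return im,d,K,D,R,t
def cloud(g):
    im,d,K,D,R,t=g
    h,w=d.shape;u,v=np.meshgrid(np.arange(w),np.arange(h))
    p=cv2.undistortPoints(np.stack([u,v],-1).reshape(-1,1,2).astype(float),K,D).reshape(h,w,2)
    c=np.dstack([p*d[...,None],d])
    P=(c-t)@R
    P[d==0]=np.nan
    return P
def save(im,n): cv2.imwrite("pics/"+n,im[...,::-1])
E
python3 - <<'E'
from h import *
print(readout.state(),manip.grasp_offset)
for n in ("scene","top"):
    g=grab(n);save(g[0],n+"0.png");P=cloud(g);np.save(n+"0.npy",P)
    print(n,"cam",-g[4].T@g[5],g[2][0,0])
    for v in range(20,384,48): print([tuple(np.round(P[v,u],2)) for u in range(30,512,90)])
E
```

```text
{'time': 0.0, 'joint_pos': array([-1.27779783,  0.62929376,  0.03844646,  1.51832482, -0.02699202,
        0.99625293, -0.01995238]), 'joint_vel': array([ 5.62979537e-04,  6.17626911e-04,  1.62940707e-03, -1.04888004e-03,
       -7.04823901e-04, -5.82483102e-04,  9.27414584e-05]), 'effort': array([-5.78387608e-04, -5.49729145e+01,  1.14341117e+00, -1.86631215e+01,
       -5.21117763e-02,  2.35292909e-02,  1.75463724e-04]), 'position': array([0.22800418, 0.60803095, 0.20460192]), 'eef_rot': array([-5.60453626e-01, -3.09090468e+00,  2.72884026e-03]), 'contact_force': array([-0.5268815 ,  0.67097905,  0.62977675]), 'torque': array([-0.00378254,  0.03775614, -0.02980627]), 'grip_force': 0.0, 'grip_width': 0.09428808231790065} -0.0188
scene cam [1.01152146 0.535646   0.84987942] 356.83844088532817
[(np.float64(0.72), np.float64(-2.25), np.float64(-0.26)), (np.float64(0.4), np.float64(-1.36), np.float64(-0.05)), (np.float64(0.19), np.float64(-0.8), np.float64(0.09)), (np.float64(-0.25), np.float64(-0.67), np.float64(0.0)), (np.float64(0.06), np.float64(-0.01), np.float64(0.35)), (np.float6
[... 4511 characters left out ...]
8), np.float64(0.04))]
[(np.float64(0.19), np.float64(0.57), np.float64(0.65)), (np.float64(0.15), np.float64(0.57), np.float64(0.0)), (np.float64(0.15), np.float64(0.23), np.float64(-0.0)), (np.float64(0.15), np.float64(-0.11), np.float64(0.0)), (np.float64(0.15), np.float64(-0.46), np.float64(0.0)), (np.float64(0.15), np.float64(-0.8), np.float64(0.01))]
[(np.float64(-0.08), np.float64(1.04), np.float64(-0.26)), (np.float64(0.12), np.float64(0.3), np.float64(0.83)), (np.float64(0.09), np.float64(0.16), np.float64(0.64)), (np.float64(0.04), np.float64(-0.07), np.float64(0.36)), (np.float64(-0.02), np.float64(-0.45), np.float64(-0.0)), (np.float64(-0.03), np.float64(-0.79), np.float64(0.0))]
```

```bash
sleep 1
```

```text
(no output)
```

View pics/scene0.png

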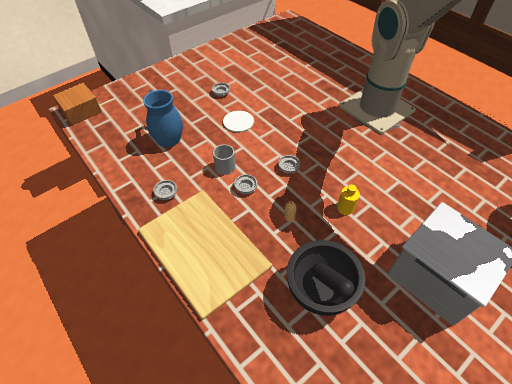

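View pics/top0.png

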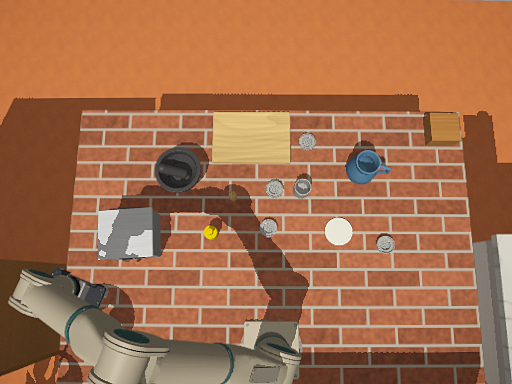

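```bash
python3 - <<'E'
from h import *
for n in ("scene","top"):
    P=np.load(n+"0.npy")
    m=((P[...,2]>0.006)&(P[...,2]<.3)&(P[...,0]>.15)&(P[...,0]<1)&(abs(P[...,1])<.9)).astype(np.uint8)
    k,L,st,c=cv2.connectedComponentsWithStats(m,connectivity=4)
    for i in range(1,k):
        if st[i,4]<40: continue
        q=P[L==i]
        lo=np.nanpercentile(q,2,axis=0);hi=np.nanpercentile(q,98,axis=0);zt=hi[2]
        top=q[q[:,2]>zt-.006]
        print(n,"px",c[i].round(),st[i,4],"x",lo[0].round(3),hi[0].round(3),"y",lo[1].round(3),hi[1].round(3),"z",lo[2].round(3),zt.round(3),"topmid",((top.min(0)+top.max(0))/2).round(3))
E
```

```text
scene px [185.  23.] 2818 x 0.159 0.415 y -0.891 -0.788 z 0.01 0.187 topmid [ 0.305 -0.841  0.185]
scene px [220.  88.] 164 x 0.36 0.426 y -0.481 -0.413 z 0.007 0.026 topmid [ 0.393 -0.447  0.024]
scene px [ 77. 103.] 1189 x 0.804 0.919 y -0.753 -0.637 z 0.009 0.073 topmid [ 0.86  -0.699  0.071]
scene px [163. 118.] 1636 x 0.639 0.735 y -0.393 -0.297 z 0.015 0.17 topmid [ 0.682 -0.351  0.169]
scene px [238. 120.] 384 x 0.397 0.492 y -0.314 -0.218 z 0.006 0.011 topmid [ 0.444 -0.266  0.009]
scene px [224. 158.] 542 x 0.58 0.642 y -0.153 -0.089 z 0.009 0.07 topmid [ 0.61  -0.122  0.068]
scene px [289. 163.] 253 x 0.422 0.488 y -0.022 0.043 z 0.009 0.025 topmid [0.455 0.01  0.023]
scene px [245. 183.] 277 x 0.579 0.644 y -0.046 0.02 z 0.008 0.025 topmid [ 0.612 -0.013  0.023]
scene px [165. 189.] 277 x 0.779 0.84 y -0.181 -0.116 z 0.008 0.025 topmid [ 0.809 -0.15   0.023]
scene px [348. 199.] 470 x 0.415 0.458 y 0.211 0.256 z 0.009 0.095 topmid [0.433 0.232 0.093]
scene px [204. 252.] 8827 x 0.727 0.936 y -0.07 0.237 z 0.013 0.021 topmid [0.831 0.08  0.019]
scene px [290. 211.] 188 x 0.
[... 875 characters left out ...]
 z 0.006 0.027 topmid [ 0.613 -0.015  0.025]
top px [233. 195.] 66 x 0.566 0.592 y 0.134 0.163 z 0.007 0.071 topmid [0.579 0.149 0.071]
top px [128. 234.] 3156 x 0.329 0.507 y 0.429 0.621 z 0.023 0.158 topmid [0.419 0.526 0.157]
top px [339. 231.] 472 x 0.395 0.492 y -0.318 -0.219 z 0.006 0.016 topmid [ 0.444 -0.268  0.015]
top px [268. 227.] 179 x 0.423 0.488 y -0.022 0.04 z 0.006 0.027 topmid [0.456 0.009 0.026]
top px [211. 232.] 172 x 0.409 0.455 y 0.205 0.252 z 0.007 0.1 topmid [0.434 0.23  0.099]
top px [386. 244.] 201 x 0.358 0.424 y -0.48 -0.415 z 0.007 0.03 topmid [ 0.39  -0.446  0.028]
top px [494. 273.] 2548 x 0.156 0.405 y -0.834 -0.789 z 0.012 0.191 topmid [ 0.282 -0.816  0.19 ]
```

The scene view shows the beaker at (224,158), the trivet at (238,120), the reamer at (290,211) and the cap at (348,199). Four strainer-like dishes are at (289,163), (245,183), (165,189) and (220,88). The top view agrees. The dish at world (0.455, 0.010), top px (268,227), is nearest to the base (r = 0.455; the others are at 0.59 m or more). Heights from both views match the text, so I'll move to the beaker and turn the fingers to close along x.

The manual's scale: shifts go in shares of 0.75 m and turns go in shares of 180 degrees. Converting my numbers, -0.73 m / 0.75 = -0.9733, 0.045 m / 0.75 = 0.06, -69.4 degrees / 180 = -0.3856.

servo_tool:
  travel:
    - [0, 0, 0.0533]
    - [0.5067, -0.9733, 0.06]
    - [0.5067, -0.9733, 0.06]
    - [0.5067, -0.9733, 0.06]
    - [0.5067, -0.9733, 0.06]
    - [0.5067, -0.9733, 0.06]
    - [0.5067, -0.9733, 0.06]
    - [0.5067, -0.9733, 0.06]
    - [0.5067, -0.9733, 0.06]
    - [0.5067, -0.9733, 0.06]
    - [0.5067, -0.9733, 0.06]
    - [0.5067, -0.9733, 0.06]
  angular:
    - [0, 0, 0]
    - [0, 0, -0.0389]
    - [0, 0, -0.0778]
    - [0, 0, -0.1167]
    - [0, 0, -0.1556]
    - [0, 0, -0.1944]
    - [0, 0, -0.2333]
    - [0, 0, -0.2722]
    - [0, 0, -0.3111]
    - [0, 0, -0.35]
    - [0, 0, -0.3856]
    - [0, 0, -0.3856]
  hand: [1, 1, 1, 1, 1, 1, 1, 1, 1, 1, 1, 1]
  force: 20

```text
time: 1.1
position: [0.4401, 0.2002, 0.2482]
eef_rot: [2.226, 2.217, -0.0]
contact_force: [1.0, 0.7, -0.4]
grip_width: 0.0936
grip_force: 0.0
```

```bash
cat >> h.py <<'E'
def blobs(name,zlo,x0,x1,y0,y1,fn=None):
    g=grab(name);P=cloud(g)
    if fn: save(g[0],fn)
    m=((P[...,2]>zlo)&(P[...,2]<.2)&(P[...,0]>x0)&(P[...,0]<x1)&(P[...,1]>y0)&(P[...,1]<y1)).astype(np.uint8)
    k,L,st,c=cv2.connectedComponentsWithStats(m,connectivity=4)
    for i in range(1,k):
        if st[i,4]<60: continue
        q=P[L==i];lo=np.nanpercentile(q,1,axis=0);hi=np.nanpercentile(q,99,axis=0)
        a=q[q[:,2]>hi[2]-.006][:,:2]
        cc,r=cv2.minEnclosingCircle(a.astype(np.float32))
        print(name,"px",c[i].round(),st[i,4],"lo",lo.round(4),"hi",hi.round(4),"top circle",np.round(cc,4),round(r,4),"touches",st[i,:4])
E
python3 - <<'E'
from h import *
blobs("wrist",.008,.2,.9,-.6,.45,"w1.png")
print(readout.state()["position"])
E
```

```text
wrist px [450.  53.] 13419 lo [0.5815 0.2773 0.0135] hi [0.7298 0.4033 0.1088] top circle [0.6648 0.3776] 0.017 touches [382   0 130 116]
wrist px [245. 150.] 1473 lo [0.4087 0.2081 0.0261] hi [0.455  0.2564 0.096 ] top circle [0.4318 0.2319] 0.0117 touches [225 128  42  45]
wrist px [477. 204.] 8267 lo [0.7195 0.0572 0.0091] hi [0.8201 0.2396 0.0197] top circle [0.7634 0.1458] 0.1024 touches [434 139  78 126]
wrist px [353. 206.] 691 lo [0.563  0.1395 0.0095] hi [0.5905 0.1669 0.0709] top circle [0.5784 0.1513] 0.0094 touches [337 191  33  31]
wrist px [262. 283.] 629 lo [ 0.4206 -0.0026  0.0094] hi [0.4876 0.0447 0.0249] top circle [0.4542 0.0115] 0.0343 touches [240 270  45  27]
wrist px [346. 293.] 67 lo [ 0.5773 -0.0017  0.0125] hi [0.5928 0.0128 0.0248] top circle [0.5824 0.0075] 0.0071 touches [340 288  12   9]
wrist px [354. 354.] 936 lo [ 0.5751 -0.1214  0.0086] hi [ 0.6335 -0.0873  0.0598] top circle [ 0.6079 -0.0943] 0.0189 touches [333 339  46  27]
[0.44469674 0.19057393 0.24888149]
```

Converted, -0.322 m / 0.75 = -0.4293, 0.17 m / 0.75 = 0.2267.

servo_tool:
  travel:
    - [0, -0.0533, 0]
    - [0.08, -0.12, 0]
    - [0.2267, -0.4293, 0]
    - [0.2267, -0.4293, 0]
    - [0.2267, -0.4293, 0]
    - [0.2267, -0.4293, 0]
    - [0.2267, -0.4293, 0]
    - [0.2267, -0.4293, 0]
    - [0.2267, -0.4293, 0]
    - [0.2267, -0.4293, 0]
    - [0.2267, -0.4293, 0]
    - [0.2267, -0.4293, 0]
  angular:
    - [0, 0, 0]
    - [0, 0, 0]
    - [0, 0, 0]
    - [0, 0, 0]
    - [0, 0, 0]
    - [0, 0, 0]
    - [0, 0, 0]
    - [0, 0, 0]
    - [0, 0, 0]
    - [0, 0, 0]
    - [0, 0, 0]
    - [0, 0, 0]
  hand: [1, 1, 1, 1, 1, 1, 1, 1, 1, 1, 1, 1]

```text
time: 2.15
position: [0.6093, -0.1188, 0.2475]
eef_rot: [-2.219, -2.221, 0.0]
contact_force: [0.2, 0.9, 0.2]
grip_width: 0.0939
grip_force: 0.0
```

```bash
python3 - <<'E'
from h import *
blobs("wrist",.008,.2,.9,-.6,.45,"w2.png")
print(readout.state()["position"])
E
```

```text
wrist px [409.  69.] 20280 lo [ 0.7194 -0.0777  0.013 ] hi [0.8981 0.089  0.0197] top circle [0.8101 0.0066] 0.1233 touches [333   0 161 142]
wrist px [129.  68.] 1855 lo [ 0.4211 -0.0221  0.0094] hi [0.4874 0.0436 0.0249] top circle [0.4534 0.0104] 0.0351 touches [102  39  57  59]
wrist px [253.  87.] 1623 lo [ 0.5776 -0.0456  0.0109] hi [0.6425 0.0197 0.0252] top circle [ 0.6099 -0.0127] 0.0345 touches [227  60  54  57]
wrist px [252. 180.] 1329 lo [ 0.5778 -0.1523  0.0095] hi [ 0.6399 -0.0889  0.0711] top circle [ 0.6084 -0.1216] 0.033 touches [226 148  54  58]
wrist px [396. 191.] 1439 lo [ 0.7739 -0.1806  0.0093] hi [ 0.8401 -0.1149  0.025 ] top circle [ 0.8078 -0.1482] 0.0349 touches [369 167  52  49]
wrist px [298. 293.] 247 lo [ 0.6514 -0.3181  0.0084] hi [ 0.7064 -0.2954  0.0497] top circle [ 0.6795 -0.2988] 0.0145 touches [278 288  41   9]
wrist px [305. 347.] 2945 lo [ 0.6263 -0.3531  0.0754] hi [ 0.73   -0.3039  0.1568] top circle [ 0.6798 -0.3153] 0.0218 touches [263 329  84  37]
wrist px [129. 364.] 530 lo [ 0.3704 -0.4743  0.0086] hi [ 0.4251 -0.4112  0.0246] top circle [ 0.3922 -0.4434] 0.0341 touches [109 344  34  33]
[ 0.6093368  -0.1178766   0.24775347]
```

View pics/w2.png

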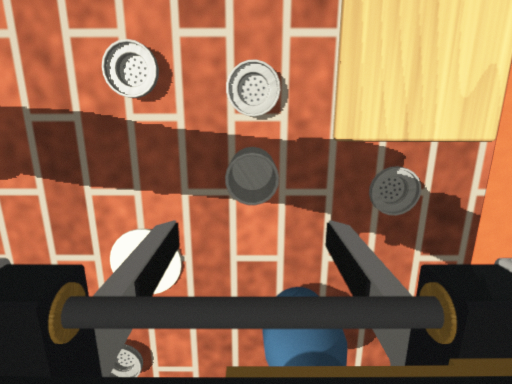

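The wrist view shows the beaker at (252,180), the wanted strainer at (129,68) and the trivet at (146,260). Its beaker centre of (0.608, -0.122), top 0.071, matches the fixed cameras. I'll descend and grip.

Converted, -0.215 m / 0.75 = -0.2867, -0.004 m / 0.75 = -0.0053.

servo_tool:
  travel:
    - [-0.0013, -0.0053, -0.0533]
    - [-0.0013, -0.0053, -0.1067]
    - [-0.0013, -0.0053, -0.16]
    - [-0.0013, -0.0053, -0.2133]
    - [-0.0013, -0.0053, -0.2533]
    - [-0.0013, -0.0053, -0.2867]
    - [-0.0013, -0.0053, -0.2867]
    - [-0.0013, -0.0053, -0.2867]
    - [-0.0013, -0.0053, -0.2867]
    - [-0.0013, -0.0053, -0.2867]
    - [-0.0013, -0.0053, -0.2867]
    - [-0.0013, -0.0053, -0.2867]
  angular:
    - [0, 0, 0]
    - [0, 0, 0]
    - [0, 0, 0]
    - [0, 0, 0]
    - [0, 0, 0]
    - [0, 0, 0]
    - [0, 0, 0]
    - [0, 0, 0]
    - [0, 0, 0]
    - [0, 0, 0]
    - [0, 0, 0]
    - [0, 0, 0]
  hand: [1, 1, 1, 1, 1, 1, 1, 1, 0, 0, 0, 0]
  force: 20

```text
time: 3.2
position: [0.6099, -0.1239, 0.0349]
eef_rot: [2.219, 2.221, 0.003]
contact_force: [-0.2, 0.3, 0.0]
grip_width: 0.0708
grip_force: 0.0
```

Converted, 0.07 m / 0.75 = 0.0933, 0.03 m / 0.75 = 0.04.

servo_tool:
  travel:
    - [0, 0, 0]
    - [0, 0, 0]
    - [0, 0, 0]
    - [0, 0, 0]
    - [0, 0, 0.04]
    - [0, 0, 0.0933]
    - [0, 0, 0.0933]
    - [0, 0, 0.0933]
  angular:
    - [0, 0, 0]
    - [0, 0, 0]
    - [0, 0, 0]
    - [0, 0, 0]
    - [0, 0, 0]
    - [0, 0, 0]
    - [0, 0, 0]
    - [0, 0, 0]
  hand: [0, 0, 0, 0, 0, 0, 0, 0]

```text
time: 3.87
position: [0.6105, -0.1244, 0.1055]
eef_rot: [2.218, 2.219, 0.004]
contact_force: [0.5, 0.1, -2.6]
grip_width: 0.0667
grip_force: 20.0
```

Converted, -0.1665 m / 0.75 = -0.222, -0.145 m / 0.75 = -0.1933.

servo_tool:
  travel:
    - [-0.04, -0.0333, 0]
    - [-0.08, -0.0667, 0]
    - [-0.12, -0.1067, 0]
    - [-0.16, -0.14, 0]
    - [-0.1933, -0.168, 0]
    - [-0.222, -0.1933, 0]
    - [-0.222, -0.1933, 0]
    - [-0.222, -0.1933, -0.04]
    - [-0.222, -0.1933, -0.0733]
    - [-0.222, -0.1933, -0.0733]
    - [-0.222, -0.1933, -0.0733]
  angular:
    - [0, 0, 0]
    - [0, 0, 0]
    - [0, 0, 0]
    - [0, 0, 0]
    - [0, 0, 0]
    - [0, 0, 0]
    - [0, 0, 0]
    - [0, 0, 0]
    - [0, 0, 0]
    - [0, 0, 0]
    - [0, 0, 0]
  hand: [0, 0, 0, 0, 0, 0, 0, 0, 0, 0, 0]

```text
time: 4.78
position: [0.4409, -0.2677, 0.0467]
eef_rot: [-2.217, -2.219, 0.001]
contact_force: [0.1, -0.7, -1.7]
grip_width: 0.0665
grip_force: 20.0
```

```bash
python3 - <<'E'
from h import *
s=readout.state();print(s["position"],s["contact_force"],s["eef_rot"])
for n in ("top","scene"):blobs(n,.006,.36,.53,-.34,-.19,"t1.png")
s=readout.state();print(s["position"],s["contact_force"],s["eef_rot"])
E
```

```text
[ 0.44092307 -0.26765722  0.04674979] [ 0.14376441 -0.66040894 -1.70988664] [-2.21724285e+00 -2.21899274e+00  1.49997609e-03]
top px [345. 206.] 169 lo [ 0.4833 -0.3011  0.1589] hi [ 0.5289 -0.2357  0.193 ] top circle [ 0.5062 -0.2679] 0.0339 touches [337 202  21  14]
scene px [236.  97.] 1685 lo [ 0.3643 -0.3019  0.0063] hi [ 0.5288 -0.2205  0.1975] top circle [ 0.4604 -0.2729] 0.0621 touches [208  64  55  68]
[ 0.44269379 -0.26891587  0.04865209] [ 0.07049085 -0.20272687 -2.2043553 ] [ 2.22021522e+00  2.22238059e+00 -3.24305865e-05]
```

Converted, -0.0045 m / 0.75 = -0.006, -0.002 m / 0.75 = -0.0027.

servo_tool:
  travel:
    - [0.0013, 0, -0.0027]
    - [0.0013, 0, -0.006]
    - [0.0013, 0, -0.006]
    - [0.0013, 0, -0.006]
  angular:
    - [0, 0, 0]
    - [0, 0, 0]
    - [0, 0, 0]
    - [0, 0, 0]
  hand: [0, 0, 0, 0]

```text
time: 5.22
position: [0.4436, -0.2689, 0.0441]
eef_rot: [2.22, 2.222, 0.0]
contact_force: [0.1, -0.3, -2.4]
grip_width: 0.0671
grip_force: 20.0
```

Converted, -0.002 m / 0.75 = -0.0027, -0.001 m / 0.75 = -0.0013.

servo_tool:
  travel:
    - [0, 0, -0.0013]
    - [0, 0, -0.0027]
    - [0, 0, -0.0027]
    - [0, 0, -0.0027]
  angular:
    - [0, 0, 0]
    - [0, 0, 0]
    - [0, 0, 0]
    - [0, 0, 0]
  hand: [0, 0, 0, 0]

```text
time: 5.55
position: [0.4436, -0.269, 0.0425]
eef_rot: [2.22, 2.222, 0.001]
contact_force: [-1.4, 1.2, 4.9]
grip_width: 0.0665
grip_force: 20.0
```

Converted, 0.19 m / 0.75 = 0.2533, 0.16 m / 0.75 = 0.2133.

servo_tool:
  travel:
    - [0, 0, 0]
    - [0, 0, 0]
    - [0, 0, 0]
    - [0, 0, 0]
    - [0, 0, 0]
    - [0, 0, 0.0533]
    - [0, 0, 0.1067]
    - [0, 0, 0.16]
    - [0, 0, 0.2133]
    - [0, 0, 0.2533]
    - [0, 0, 0.2533]
    - [0, 0, 0.2533]
  angular:
    - [0, 0, 0]
    - [0, 0, 0]
    - [0, 0, 0]
    - [0, 0, 0]
    - [0, 0, 0]
    - [0, 0, 0]
    - [0, 0, 0]
    - [0, 0, 0]
    - [0, 0, 0]
    - [0, 0, 0]
    - [0, 0, 0]
    - [0, 0, 0]
  hand: [1, 1, 1, 1, 1, 1, 1, 1, 1, 1, 1, 1]

```text
time: 6.55
position: [0.4443, -0.2693, 0.2333]
eef_rot: [2.218, 2.22, 0.003]
contact_force: [0.1, 0.7, 0.4]
grip_width: 0.0941
grip_force: 0.0
```

```bash
python3 - <<'E'
from h import *
blobs("wrist",.006,.36,.53,-.34,-.19,"w3.png")
blobs("wrist",.020,.36,.53,-.34,-.19)
blobs("scene",.020,.36,.53,-.34,-.19)
s=readout.state();print(s["position"],s["contact_force"],s["eef_rot"])
E
```

```text
wrist px [252. 166.] 4921 lo [ 0.3931 -0.3051  0.0063] hi [ 0.4948 -0.2158  0.0786] top circle [ 0.4434 -0.2666] 0.033 touches [212 127  80  80]
wrist px [253. 181.] 1487 lo [ 0.4122 -0.2975  0.0209] hi [ 0.4745 -0.234   0.079 ] top circle [ 0.4434 -0.2667] 0.0331 touches [224 146  58  62]
scene px [237. 111.] 423 lo [ 0.4132 -0.2992  0.0218] hi [ 0.4773 -0.2338  0.0793] top circle [ 0.4441 -0.2678] 0.0351 touches [228  98  19  26]
[ 0.44243369 -0.26813751  0.23027886] [-0.11607042  0.31390888 -0.69281434] [-2.21847395e+00 -2.22024376e+00  1.18084836e-03]
```

View pics/w3.png

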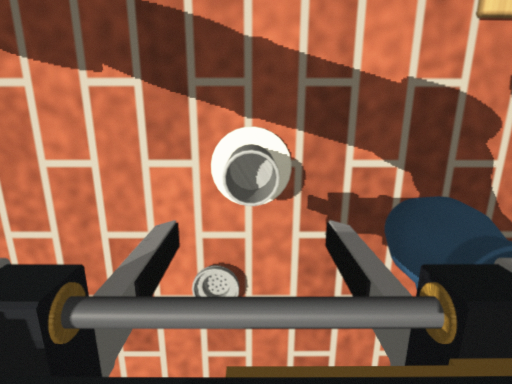

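The picture shows the beaker standing at (249,176) inside the trivet disc (250,165). It measures (0.4434, -0.2667), top 0.079, which is correct. Next is the strainer.

Converted, 0.279 m / 0.75 = 0.372, 0.011 m / 0.75 = 0.0147.

servo_tool:
  travel:
    - [0.0027, 0.0533, 0]
    - [0.0053, 0.1067, 0]
    - [0.008, 0.16, 0]
    - [0.0107, 0.2133, -0.0267]
    - [0.0133, 0.2667, -0.0667]
    - [0.0147, 0.32, -0.1067]
    - [0.0147, 0.372, -0.1333]
    - [0.0147, 0.372, -0.1733]
    - [0.0147, 0.372, -0.2267]
    - [0.0147, 0.372, -0.2733]
    - [0.0147, 0.372, -0.2733]
    - [0.0147, 0.372, -0.2733]
  angular:
    - [0, 0, 0]
    - [0, 0, 0]
    - [0, 0, 0]
    - [0, 0, 0]
    - [0, 0, 0]
    - [0, 0, 0]
    - [0, 0, 0]
    - [0, 0, 0]
    - [0, 0, 0]
    - [0, 0, 0]
    - [0, 0, 0]
    - [0, 0, 0]
  hand: [1, 1, 1, 1, 1, 1, 1, 1, 1, 1, 1, 1]

```text
time: 7.7
position: [0.4515, 0.0095, 0.0247]
eef_rot: [-2.218, -2.218, 0.009]
contact_force: [-0.0, -0.9, -0.2]
grip_width: 0.0938
grip_force: 0.0
```

```bash
python3 - <<'E'
from h import *
blobs("wrist",.008,.40,.52,-.05,.07,"w4.png")
s=readout.state();print(s["position"],s["contact_force"],s["eef_rot"])
E
```

```text
wrist px [256. 230.] 6110 lo [ 0.4215 -0.0214  0.0096] hi [0.4859 0.0444 0.0247] top circle [0.4538 0.0106] 0.0348 touches [203 177 107 103]
wrist px [285. 321.] 41019 lo [0.4007 0.0024 0.0362] hi [0.5142 0.0437 0.1563] top circle [0.4542 0.0304] 0.0541 touches [  0 220 512 164]
[0.45345539 0.00935379 0.02657098] [0.56812324 0.0433684  0.40874809] [-2.22095526 -2.21982369  0.00332032]
```

Converted, -0.021 m / 0.75 = -0.028, 0.001 m / 0.75 = 0.0013.

servo_tool:
  travel:
    - [0.0007, 0.0013, -0.0133]
    - [0.0007, 0.0013, -0.028]
    - [0.0007, 0.0013, -0.028]
    - [0.0007, 0.0013, -0.028]
    - [0.0007, 0.0013, -0.028]
    - [0.0007, 0.0013, -0.028]
    - [0.0007, 0.0013, -0.028]
    - [0.0007, 0.0013, -0.028]
    - [0.0007, 0.0013, -0.028]
    - [0.0007, 0.0013, -0.028]
    - [0.0007, 0.0013, -0.028]
  angular:
    - [0, 0, 0]
    - [0, 0, 0]
    - [0, 0, 0]
    - [0, 0, 0]
    - [0, 0, 0]
    - [0, 0, 0]
    - [0, 0, 0]
    - [0, 0, 0]
    - [0, 0, 0]
    - [0, 0, 0]
    - [0, 0, 0]
  hand: [1, 1, 1, 1, 0, 0, 0, 0, 0, 0, 0]

```text
time: 8.67
position: [0.455, 0.0112, 0.0062]
eef_rot: [2.22, 2.222, 0.001]
contact_force: [-0.2, -0.1, 5.3]
grip_width: 0.0694
grip_force: 20.0
```

Converted, -0.277 m / 0.75 = -0.3693, -0.11 m / 0.75 = -0.1467.

servo_tool:
  travel:
    - [0, 0, 0.04]
    - [0, 0, 0.0933]
    - [0, 0, 0.1467]
    - [0, -0.04, 0.1667]
    - [0, -0.0933, 0.1667]
    - [-0.0053, -0.1467, 0.1667]
    - [-0.0093, -0.2, 0.1667]
    - [-0.0153, -0.2533, 0.1667]
    - [-0.0153, -0.2933, 0.1667]
    - [-0.0153, -0.3333, 0.1667]
    - [-0.0153, -0.3693, 0.1667]
    - [-0.0153, -0.3693, 0.1667]
  angular:
    - [0, 0, 0]
    - [0, 0, 0]
    - [0, 0, 0]
    - [0, 0, 0]
    - [0, 0, 0]
    - [0, 0, 0]
    - [0, 0, 0]
    - [0, 0, 0]
    - [0, 0, 0]
    - [0, 0, 0]
    - [0, 0, 0]
    - [0, 0, 0]
  hand: [0, 0, 0, 0, 0, 0, 0, 0, 0, 0, 0, 0]

```text
time: 9.67
position: [0.4425, -0.273, 0.1311]
eef_rot: [2.226, 2.21, -0.005]
contact_force: [0.0, 0.2, -1.0]
grip_width: 0.0692
grip_force: 20.0
```

```bash
python3 - <<'E'
from h import *
blobs("wrist",.11,.36,.53,-.34,-.22,"w5.png")
s=readout.state();print(s["position"],s["contact_force"],s["eef_rot"],s["grip_width"])
E
```

```text
wrist px [252. 247.] 14588 lo [ 0.3968 -0.3048  0.1277] hi [ 0.4868 -0.2402  0.1986] top circle [ 0.4419 -0.2631] 0.0466 touches [140 186 225 111]
[ 0.44246158 -0.26942008  0.1307332 ] [-0.04030784  0.71513694 -0.29696913] [ 2.22559328e+00  2.21516655e+00 -2.20355832e-03] 0.06896058931444449
```

View pics/w5.png

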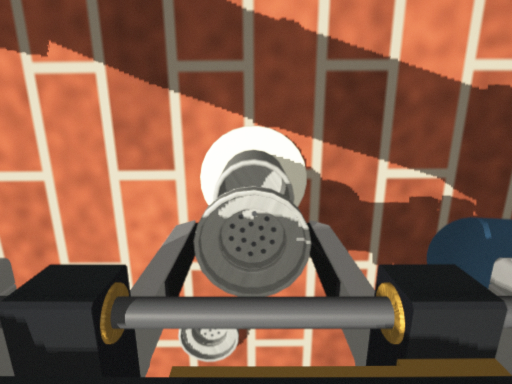

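The strainer sits level in the fingers at (252,240) with the beaker just beyond it. The arm is still settling, so I'll fit the rim and check the offset.

servo_tool:
  travel:
    - [0, 0, 0]
    - [0, 0, 0]
    - [0, 0, 0]
  angular:
    - [0, 0, 0]
    - [0, 0, 0]
    - [0, 0, 0]
  hand: [0, 0, 0]

```text
time: 9.97
position: [0.4435, -0.2642, 0.1306]
eef_rot: [-2.217, -2.224, -0.001]
contact_force: [0.7, 0.5, -0.9]
grip_width: 0.0691
grip_force: 20.0
```

```bash
python3 - <<'E'
from h import *
s=readout.state();p=s["position"];print(p,s["eef_rot"])
P=cloud(grab("wrist")).reshape(-1,3)
d=P-p
for a,b in ((.012,.025),):
  q=d[(abs(d[:,0])<.022)&(abs(d[:,1])<.045)&(d[:,2]>a)&(d[:,2]<b)]
  print(len(q),np.percentile(q,[1,50,99],axis=0).round(4))
B=P[(P[:,2]>.06)&(P[:,2]<.1)&(abs(P[:,0]-.4435)<.03)&(P[:,1]>-.3)]
print("beaker",len(B),np.percentile(B,[1,99],axis=0).round(4))
E
```

```text
[ 0.44346752 -0.26417788  0.1305711 ] [-2.21733264e+00 -2.22381030e+00 -7.70122288e-04]
1239 [[-0.0216 -0.0334  0.0121]
 [ 0.0001 -0.0242  0.0168]
 [ 0.0218  0.0337  0.0185]]
beaker 644 [[ 0.4148 -0.254   0.0606]
 [ 0.4725 -0.2338  0.079 ]]
```

Converted, -0.036 m / 0.75 = -0.048, -0.03 m / 0.75 = -0.04.

servo_tool:
  travel:
    - [0, -0.0013, -0.02]
    - [0, -0.0013, -0.04]
    - [0, -0.0013, -0.048]
    - [0, -0.0013, -0.048]
    - [0, -0.0013, -0.048]
    - [0, -0.0013, -0.048]
  angular:
    - [0, 0, 0]
    - [0, 0, 0]
    - [0, 0, 0]
    - [0, 0, 0]
    - [0, 0, 0]
    - [0, 0, 0]
  hand: [0, 0, 0, 0, 0, 0]

```text
time: 10.52
position: [0.4438, -0.2669, 0.0953]
eef_rot: [2.22, 2.222, 0.0]
contact_force: [0.2, 0.1, -1.5]
grip_width: 0.0691
grip_force: 20.0
```

Converted, -0.0235 m / 0.75 = -0.0313, -0.022 m / 0.75 = -0.0293.

servo_tool:
  travel:
    - [0, 0, -0.0133]
    - [0, 0, -0.024]
    - [0, 0, -0.0293]
    - [0, 0, -0.0313]
    - [0, 0, -0.0313]
    - [0, 0, -0.0313]
  angular:
    - [0, 0, 0]
    - [0, 0, 0]
    - [0, 0, 0]
    - [0, 0, 0]
    - [0, 0, 0]
    - [0, 0, 0]
  hand: [0, 0, 0, 0, 0, 0]

```text
time: 11.02
position: [0.4431, -0.2665, 0.0716]
eef_rot: [-2.22, -2.222, -0.001]
contact_force: [-1.0, 1.5, 8.8]
grip_width: 0.0693
grip_force: 20.0
```

Converted, 0.165 m / 0.75 = 0.22, 0.14 m / 0.75 = 0.1867.

servo_tool:
  travel:
    - [0, 0, 0.0007]
    - [0, 0, 0.0007]
    - [0, 0, 0.0007]
    - [0, 0, 0.0007]
    - [0, 0, 0.0007]
    - [0, 0, 0.0267]
    - [0, 0, 0.08]
    - [0, 0, 0.1333]
    - [0, 0, 0.1867]
    - [0, 0, 0.22]
    - [0, 0, 0.22]
    - [0, 0, 0.22]
  angular:
    - [0, 0, 0]
    - [0, 0, 0]
    - [0, 0, 0]
    - [0, 0, 0]
    - [0, 0, 0]
    - [0, 0, 0]
    - [0, 0, 0]
    - [0, 0, 0]
    - [0, 0, 0]
    - [0, 0, 0]
    - [0, 0, 0]
    - [0, 0, 0]
  hand: [1, 1, 1, 1, 1, 1, 1, 1, 1, 1, 1, 1]

```text
time: 12.02
position: [0.4441, -0.2672, 0.2374]
eef_rot: [2.218, 2.221, 0.002]
contact_force: [0.0, -0.3, -0.7]
grip_width: 0.094
grip_force: 0.0
```

```bash
python3 - <<'E'
from h import *
blobs("wrist",.02,.36,.53,-.34,-.22,"w6.png")
blobs("scene",.02,.36,.53,-.34,-.19)
s=readout.state();print(s["position"],s["contact_force"],s["eef_rot"],s["grip_width"])
E
```

```text
wrist px [251. 180.] 3075 lo [ 0.4113 -0.2988  0.03  ] hi [ 0.4748 -0.234   0.0908] top circle [ 0.443  -0.2672] 0.0345 touches [221 147  61  65]
scene px [237. 109.] 495 lo [ 0.4126 -0.2999  0.0218] hi [ 0.4776 -0.2334  0.0922] top circle [ 0.4435 -0.2668] 0.0363 touches [227  95  21  29]
[ 0.4426275  -0.26619675  0.23511149] [0.17928856 0.06153782 0.22555784] [-2.21886038e+00 -2.22092948e+00  6.21733334e-04] 0.09397602786867769
```

View pics/w6.png

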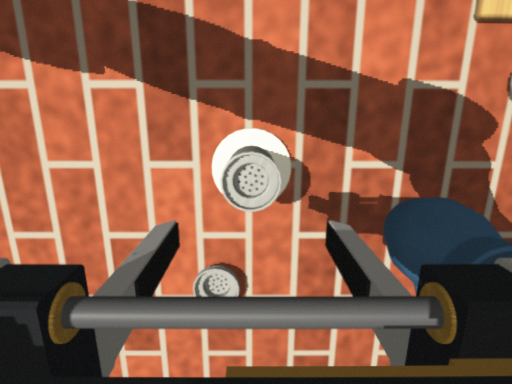

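The strainer is seated at (251,180): centre (0.443, -0.267), rim at 0.091 as expected (0.090). I'll go to the reamer.

Converted, 0.417 m / 0.75 = 0.556, 0.136 m / 0.75 = 0.1813.

servo_tool:
  travel:
    - [0.016, 0.048, 0]
    - [0.032, 0.096, 0]
    - [0.048, 0.144, 0]
    - [0.064, 0.192, 0]
    - [0.08, 0.24, 0]
    - [0.096, 0.288, 0]
    - [0.112, 0.336, 0]
    - [0.128, 0.384, 0]
    - [0.144, 0.432, 0]
    - [0.16, 0.48, 0]
    - [0.1733, 0.5267, 0]
    - [0.1813, 0.556, 0]
  angular:
    - [0, 0, 0]
    - [0, 0, 0]
    - [0, 0, 0]
    - [0, 0, 0]
    - [0, 0, 0]
    - [0, 0, 0]
    - [0, 0, 0]
    - [0, 0, 0]
    - [0, 0, 0]
    - [0, 0, 0]
    - [0, 0, 0]
    - [0, 0, 0]
  hand: [1, 1, 1, 1, 1, 1, 1, 1, 1, 1, 1, 1]

```text
time: 13.12
position: [0.5786, 0.1549, 0.2335]
eef_rot: [-2.214, -2.224, 0.003]
contact_force: [0.4, 0.5, -0.9]
grip_width: 0.0938
grip_force: 0.0
```

Converted, -0.1 m / 0.75 = -0.1333, -0.08 m / 0.75 = -0.1067.

servo_tool:
  travel:
    - [0, 0, 0]
    - [0, 0, -0.0533]
    - [0, 0, -0.1067]
    - [0, 0, -0.1333]
    - [0, 0, -0.1333]
    - [0, 0, -0.1333]
  angular:
    - [0, 0, 0]
    - [0, 0, 0]
    - [0, 0, 0]
    - [0, 0, 0]
    - [0, 0, 0]
    - [0, 0, 0]
  hand: [1, 1, 1, 1, 1, 1]

```text
time: 13.62
position: [0.5779, 0.1488, 0.1343]
eef_rot: [-2.221, -2.22, 0.007]
contact_force: [0.0, -0.5, 0.8]
grip_width: 0.0943
grip_force: 0.0
```

```bash
cat >> h.py <<'E'
def fitc(P,x,y,z0,z1,r=.06):
    from scipy.optimize import least_squares
    q=P.reshape(-1,3);q=q[(np.hypot(q[:,0]-x,q[:,1]-y)<r)&(q[:,2]>z0)&(q[:,2]<z1)]
    f=least_squares(lambda v:np.hypot(q[:,0]-v[0],q[:,1]-v[1])-v[2],[x,y,.02],loss="soft_l1",f_scale=.001)
    print("fit",z0,z1,len(q),f.x.round(4))
E
python3 - <<'E'
from h import *
s=readout.state();print(s["position"],s["eef_rot"])
g=grab("wrist");P=cloud(g);save(g[0],"w7.png")
fitc(P,.579,.15,.01,.04,.04);fitc(P,.579,.15,.03,.042,.04);fitc(P,.579,.15,.045,.06,.04)
q=P.reshape(-1,3);q=q[(np.hypot(q[:,0]-.579,q[:,1]-.15)<.03)&(q[:,2]>.01)&(q[:,2]<.09)]
print(np.percentile(q,[1,99],axis=0).round(4), q[q[:,2]>.067].mean(0))
E
```

```text
[0.57789688 0.14884404 0.13434071] [-2.22059516 -2.219755    0.00689367]
fit 0.01 0.04 160 [0.5799 0.151  0.0158]
fit 0.03 0.042 71 [0.5799 0.151  0.0158]
fit 0.045 0.06 359 [0.5798 0.1518 0.013 ]
[[0.5651 0.1401 0.0124]
 [0.5944 0.1668 0.0713]] [0.57991007 0.15223197 0.06933607]
```

View pics/w7.png

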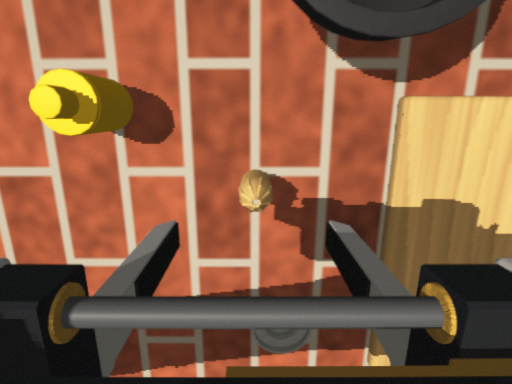

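The reamer stands at (256,190), measured (0.580, 0.151), shank radius 16 mm, top 0.071. I'll descend to tip height 24 mm.

Converted, -0.111 m / 0.75 = -0.148, -0.04 m / 0.75 = -0.0533.

servo_tool:
  travel:
    - [0.0013, 0.0013, -0.0533]
    - [0.0013, 0.0013, -0.1067]
    - [0.0013, 0.0013, -0.148]
    - [0.0013, 0.0013, -0.148]
    - [0.0013, 0.0013, -0.148]
    - [0.0013, 0.0013, -0.148]
  angular:
    - [0, 0, 0]
    - [0, 0, 0]
    - [0, 0, 0]
    - [0, 0, 0]
    - [0, 0, 0]
    - [0, 0, 0]
  hand: [1, 1, 1, 1, 1, 1]

```text
time: 14.17
position: [0.5826, 0.1511, 0.0278]
eef_rot: [2.219, 2.22, 0.006]
contact_force: [0.0, 0.6, 0.3]
grip_width: 0.0942
grip_force: 0.0
```

Converted, -0.001 m / 0.75 = -0.0013.

servo_tool:
  travel:
    - [-0.0013, 0, -0.0013]
    - [-0.0013, 0, -0.0013]
    - [-0.0013, 0, -0.0013]
    - [-0.0013, 0, -0.0013]
    - [-0.0013, 0, -0.0013]
    - [-0.0013, 0, -0.0013]
    - [-0.0013, 0, -0.0013]
    - [-0.0013, 0, -0.0013]
    - [-0.0013, 0, -0.0013]
    - [-0.0013, 0, -0.0013]
    - [-0.0013, 0, -0.0013]
    - [-0.0013, 0, -0.0013]
  angular:
    - [0, 0, 0]
    - [0, 0, 0]
    - [0, 0, 0]
    - [0, 0, 0]
    - [0, 0, 0]
    - [0, 0, 0]
    - [0, 0, 0]
    - [0, 0, 0]
    - [0, 0, 0]
    - [0, 0, 0]
    - [0, 0, 0]
    - [0, 0, 0]
  hand: [0, 0, 0, 0, 0, 0, 0, 0, 0, 0, 0, 0]
  force: 12

```text
time: 15.17
position: [0.5794, 0.1511, 0.0242]
eef_rot: [2.221, 2.222, 0.0]
contact_force: [1.1, -0.8, -0.7]
grip_width: 0.0319
grip_force: 12.0
```

Converted, -0.288 m / 0.75 = -0.384, 0.13 m / 0.75 = 0.1733.

servo_tool:
  travel:
    - [0, 0, 0.04]
    - [0, 0, 0.0933]
    - [0, 0, 0.1467]
    - [0, 0, 0.1733]
    - [-0.016, -0.048, 0.1733]
    - [-0.032, -0.096, 0.1733]
    - [-0.048, -0.144, 0.1733]
    - [-0.064, -0.192, 0.1733]
    - [-0.08, -0.24, 0.1733]
    - [-0.096, -0.288, 0.1733]
    - [-0.1093, -0.336, 0.1733]
    - [-0.1253, -0.384, 0.1733]
  angular:
    - [0, 0, 0]
    - [0, 0, 0]
    - [0, 0, 0]
    - [0, 0, 0]
    - [0, 0, 0]
    - [0, 0, 0]
    - [0, 0, 0]
    - [0, 0, 0]
    - [0, 0, 0]
    - [0, 0, 0]
    - [0, 0, 0]
    - [0, 0, 0]
  hand: [0, 0, 0, 0, 0, 0, 0, 0, 0, 0, 0, 0]

```text
time: 16.17
position: [0.4847, -0.1384, 0.1543]
eef_rot: [2.22, 2.222, 0.0]
contact_force: [0.7, -0.3, 0.1]
grip_width: 0.0321
grip_force: 12.0
```

Converted, -0.13 m / 0.75 = -0.1733, -0.115 m / 0.75 = -0.1533.

servo_tool:
  travel:
    - [-0.0133, -0.044, 0]
    - [-0.0267, -0.0867, 0]
    - [-0.04, -0.1267, 0]
    - [-0.0507, -0.1533, 0]
    - [-0.0567, -0.1733, 0]
    - [-0.0567, -0.1733, 0]
    - [-0.0567, -0.1733, 0]
    - [-0.0567, -0.1733, 0]
    - [-0.0567, -0.1733, 0]
    - [-0.0567, -0.1733, 0]
  angular:
    - [0, 0, 0]
    - [0, 0, 0]
    - [0, 0, 0]
    - [0, 0, 0]
    - [0, 0, 0]
    - [0, 0, 0]
    - [0, 0, 0]
    - [0, 0, 0]
    - [0, 0, 0]
    - [0, 0, 0]
  hand: [0, 0, 0, 0, 0, 0, 0, 0, 0, 0]

```text
time: 17.0
position: [0.4435, -0.2654, 0.1542]
eef_rot: [-2.217, -2.225, -0.001]
contact_force: [-0.6, -0.2, -0.1]
grip_width: 0.0319
grip_force: 12.0
```

```bash
python3 - <<'E'
from h import *
s=readout.state();p=s["position"];print(p,s["eef_rot"],s["grip_width"])
g=grab("wrist");P=cloud(g);save(g[0],"w8.png")
fitc(P,p[0],p[1],p[2]-.01,p[2]-.004,.025);fitc(P,p[0],p[1],p[2]+.02,p[2]+.035,.018)
B=P.reshape(-1,3);B=B[(B[:,2]>.084)&(B[:,2]<.095)&(np.hypot(B[:,0]-.443,B[:,1]+.267)<.04)]
print("rim",len(B),np.percentile(B,[1,99],axis=0).round(4))
fitc(P,.443,-.267,.0885,.095,.04)
g=grab("scene");P=cloud(g).reshape(-1,3)
q=P[(np.hypot(P[:,0]-p[0],P[:,1]-p[1])<.03)&(P[:,2]>.095)&(P[:,2]<p[2]-.003)]
print("shank from scene",len(q),np.percentile(q,[2,98],axis=0).round(4) if len(q) else"")
E
```

```text
[ 0.44348073 -0.2653892   0.15418779] [-2.21746874e+00 -2.22466704e+00 -8.22707310e-04] 0.03187154601260336
fit 0.14418779275725654 0.15018779275725655 124 [ 0.4432 -0.2653  0.0158]
fit 0.17418779275725654 0.18918779275725656 1179 [ 0.4431 -0.2666  0.015 ]
rim 641 [[ 0.4091 -0.2799  0.0846]
 [ 0.4764 -0.233   0.0911]]
fit 0.0885 0.095 526 [ 0.4429 -0.2667  0.0326]
shank from scene 49 [[ 0.4324 -0.2713  0.1327]
 [ 0.4595 -0.2494  0.1509]]
```

View pics/w8.png

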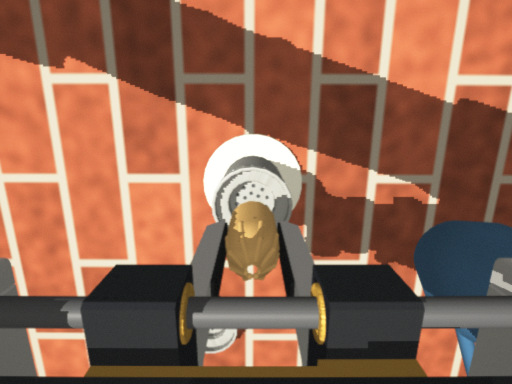

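The reamer hangs upright at (252,240) in front of the strainer at (252,200). They are aligned to about 1.5 mm, so I'll lower it.

Converted, -0.036 m / 0.75 = -0.048, -0.03 m / 0.75 = -0.04.

servo_tool:
  travel:
    - [0, 0, -0.02]
    - [0, 0, -0.04]
    - [0, 0, -0.048]
    - [0, 0, -0.048]
    - [0, 0, -0.048]
    - [0, 0, -0.048]
    - [0, 0, -0.048]
  angular:
    - [0, 0, 0]
    - [0, 0, 0]
    - [0, 0, 0]
    - [0, 0, 0]
    - [0, 0, 0]
    - [0, 0, 0]
    - [0, 0, 0]
  hand: [0, 0, 0, 0, 0, 0, 0]

```text
time: 17.68
position: [0.4434, -0.2672, 0.119]
eef_rot: [2.22, 2.221, 0.001]
contact_force: [-0.0, -1.3, -0.3]
grip_width: 0.0316
grip_force: 12.0
```

Converted, -0.0245 m / 0.75 = -0.0327, -0.022 m / 0.75 = -0.0293.

servo_tool:
  travel:
    - [0, 0, -0.0133]
    - [0, 0, -0.0227]
    - [0, 0, -0.0293]
    - [0, 0, -0.0327]
    - [0, 0, -0.0327]
    - [0, 0, -0.0327]
  angular:
    - [0, 0, 0]
    - [0, 0, 0]
    - [0, 0, 0]
    - [0, 0, 0]
    - [0, 0, 0]
    - [0, 0, 0]
  hand: [0, 0, 0, 0, 0, 0]

```text
time: 18.18
position: [0.4424, -0.2667, 0.0934]
eef_rot: [-2.22, -2.221, 0.0]
contact_force: [0.0, 1.5, 0.5]
grip_width: 0.0318
grip_force: 12.0
```

Converted, -0.001 m / 0.75 = -0.0013.

servo_tool:
  travel:
    - [0, 0, -0.0013]
    - [0, 0, -0.0013]
    - [0, 0, -0.0013]
  angular:
    - [0, 0, 0]
    - [0, 0, 0]
    - [0, 0, 0]
  hand: [0, 0, 0]

```text
time: 18.43
position: [0.4425, -0.2668, 0.0933]
eef_rot: [-2.22, -2.222, -0.0]
contact_force: [-2.5, 1.8, 8.1]
grip_width: 0.0316
grip_force: 12.0
```

Converted, 0.135 m / 0.75 = 0.18, 0.11 m / 0.75 = 0.1467.

servo_tool:
  travel:
    - [0, 0, 0.0013]
    - [0, 0, 0.0013]
    - [0, 0, 0.0013]
    - [0, 0, 0.0013]
    - [0, 0, 0.0013]
    - [0, 0, 0.0013]
    - [0, 0, 0.0013]
    - [0, 0, 0.04]
    - [0, 0, 0.0933]
    - [0, 0, 0.1467]
    - [0, 0, 0.18]
    - [0, 0, 0.18]
  angular:
    - [0, 0, 0]
    - [0, 0, 0]
    - [0, 0, 0]
    - [0, 0, 0]
    - [0, 0, 0]
    - [0, 0, 0]
    - [0, 0, 0]
    - [0, 0, 0]
    - [0, 0, 0]
    - [0, 0, 0]
    - [0, 0, 0]
    - [0, 0, 0]
  hand: [1, 1, 1, 1, 1, 1, 1, 1, 1, 1, 1, 1]

```text
time: 19.43
position: [0.4457, -0.269, 0.233]
eef_rot: [2.214, 2.215, 0.005]
contact_force: [1.2, -0.3, -0.0]
grip_width: 0.0939
grip_force: 0.0
```

```bash
python3 - <<'E'
from h import *
s=readout.state();p=s["position"];print(p,s["eef_rot"],s["grip_width"])
g=grab("wrist");P=cloud(g);save(g[0],"w9.png")
fitc(P,.443,-.267,.095,.11,.025);fitc(P,.443,-.267,.115,.13,.025);fitc(P,.443,-.267,.0885,.0935,.04)
q=P.reshape(-1,3);q=q[(np.hypot(q[:,0]-.443,q[:,1]+.267)<.03)&(q[:,2]>.1)&(q[:,2]<.2)]
print(np.percentile(q[:,2],[99.5]),q[q[:,2]>.137].mean(0))
E
```

```text
[ 0.44573809 -0.26903712  0.23296509] [2.21402627 2.21497592 0.00499914] 0.09386165466770874
fit 0.095 0.11 72 [ 0.4422 -0.2664  0.0157]
fit 0.115 0.13 295 [ 0.4421 -0.2658  0.0131]
fit 0.0885 0.0935 489 [ 0.4429 -0.2671  0.0326]
[0.14156308] [ 0.44189329 -0.26581624  0.13924954]
```

View pics/w9.png

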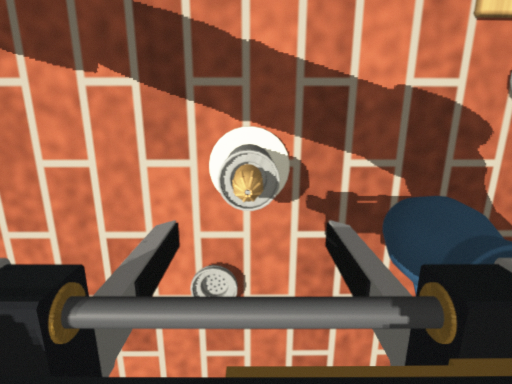

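The reamer stands centred in the strainer at (247,183), measured (0.442, -0.266), top 0.1416 (142 expected). Next is the cap.

Converted, 0.48 m / 0.75 = 0.64, 0.44 m / 0.75 = 0.5867.

servo_tool:
  travel:
    - [0.0067, 0.0533, 0]
    - [0.0133, 0.1067, 0]
    - [0.02, 0.16, 0]
    - [0.0267, 0.2133, 0]
    - [0.0267, 0.2667, 0]
    - [0.0267, 0.32, 0]
    - [0.0267, 0.3733, 0]
    - [0.0267, 0.4267, 0]
    - [0.02, 0.48, 0]
    - [0.0067, 0.5333, 0]
    - [-0.0027, 0.5867, 0]
    - [-0.008, 0.64, 0]
  angular:
    - [0, 0, 0]
    - [0, 0, 0]
    - [0, 0, 0]
    - [0, 0, 0]
    - [0, 0, 0]
    - [0, 0, 0]
    - [0, 0, 0]
    - [0, 0, 0]
    - [0, 0, 0]
    - [0, 0, 0]
    - [0, 0, 0]
    - [0, 0, 0]
  hand: [1, 1, 1, 1, 1, 1, 1, 1, 1, 1, 1, 1]

```text
time: 20.48
position: [0.4345, 0.2145, 0.2262]
eef_rot: [-2.219, -2.222, 0.005]
contact_force: [0.9, -0.3, -0.0]
grip_width: 0.0941
grip_force: 0.0
```

Converted, -0.08 m / 0.75 = -0.1067, -0.07 m / 0.75 = -0.0933.

servo_tool:
  travel:
    - [-0.004, 0.024, 0]
    - [-0.004, 0.024, -0.0467]
    - [-0.004, 0.024, -0.0933]
    - [-0.004, 0.024, -0.1067]
    - [-0.004, 0.024, -0.1067]
    - [-0.004, 0.024, -0.1067]
  angular:
    - [0, 0, 0]
    - [0, 0, 0]
    - [0, 0, 0]
    - [0, 0, 0]
    - [0, 0, 0]
    - [0, 0, 0]
  hand: [1, 1, 1, 1, 1, 1]

```text
time: 20.98
position: [0.4329, 0.2304, 0.1465]
eef_rot: [-2.22, -2.222, 0.005]
contact_force: [-0.1, -0.1, -0.2]
grip_width: 0.0939
grip_force: 0.0
```

```bash
python3 - <<'E'
from h import *
s=readout.state();p=s["position"];print(p,s["eef_rot"],s["grip_width"])
g=grab("wrist");P=cloud(g);save(g[0],"w10.png")
fitc(P,.4325,.2315,.03,.065,.04);fitc(P,.4325,.2315,.077,.092,.02)
q=P.reshape(-1,3);q=q[(np.hypot(q[:,0]-.4325,q[:,1]-.2315)<.025)&(q[:,2]>.06)&(q[:,2]<.12)]
print(np.percentile(q[:,2],[99.5]),q[q[:,2]>.092].mean(0))
E
```

```text
[0.43288143 0.23043491 0.1464672 ] [-2.22040097 -2.22152404  0.00516653] 0.09390404395639133
fit 0.03 0.065 278 [0.4316 0.2317 0.0253]
fit 0.077 0.092 118 [0.4315 0.2317 0.0118]
[0.0960292] [0.43150866 0.23254059 0.09458199]
```

Converted, -0.11 m / 0.75 = -0.1467, -0.035 m / 0.75 = -0.0467.

servo_tool:
  travel:
    - [-0.002, 0.0013, -0.0467]
    - [-0.002, 0.0013, -0.1]
    - [-0.002, 0.0013, -0.1467]
    - [-0.002, 0.0013, -0.1467]
    - [-0.002, 0.0013, -0.1467]
    - [-0.002, 0.0013, -0.1467]
    - [-0.002, 0.0013, -0.1467]
    - [-0.002, 0.0013, -0.1467]
    - [-0.002, 0.0013, -0.1467]
    - [-0.002, 0.0013, -0.1467]
    - [-0.002, 0.0013, -0.1467]
    - [-0.002, 0.0013, -0.1467]
  angular:
    - [0, 0, 0]
    - [0, 0, 0]
    - [0, 0, 0]
    - [0, 0, 0]
    - [0, 0, 0]
    - [0, 0, 0]
    - [0, 0, 0]
    - [0, 0, 0]
    - [0, 0, 0]
    - [0, 0, 0]
    - [0, 0, 0]
    - [0, 0, 0]
  hand: [1, 1, 1, 1, 1, 0, 0, 0, 0, 0, 0, 0]
  force: 12

```text
time: 22.03
position: [0.4325, 0.2322, 0.0381]
eef_rot: [2.221, 2.222, 0.001]
contact_force: [-0.1, -0.5, 5.0]
grip_width: 0.0514
grip_force: 12.1
```

servo_tool:
  travel:
    - [0, 0, 0]
    - [0, 0, 0]
    - [0, 0, 0]
  angular:
    - [0, 0, 0]
    - [0, 0, 0]
    - [0, 0, 0]
  hand: [0, 0, 0]

```text
time: 22.28
position: [0.4325, 0.2323, 0.0381]
eef_rot: [-2.221, -2.222, -0.001]
contact_force: [-1.6, 0.1, 6.5]
grip_width: 0.0514
grip_force: 12.0
```

Converted, -0.31 m / 0.75 = -0.4133, 0.17 m / 0.75 = 0.2267.

servo_tool:
  travel:
    - [0, 0, 0.04]
    - [0, 0, 0.0933]
    - [0, 0, 0.1467]
    - [0, 0, 0.2]
    - [0.004, -0.04, 0.2267]
    - [0.0133, -0.0933, 0.2267]
    - [0.02, -0.1467, 0.2267]
    - [0.0267, -0.2, 0.2267]
    - [0.0267, -0.2533, 0.2267]
    - [0.0293, -0.3067, 0.2267]
    - [0.032, -0.36, 0.2267]
    - [0.032, -0.4133, 0.2267]
  angular:
    - [0, 0, 0]
    - [0, 0, 0]
    - [0, 0, 0]
    - [0, 0, 0]
    - [0, 0, 0]
    - [0, 0, 0]
    - [0, 0, 0]
    - [0, 0, 0]
    - [0, 0, 0]
    - [0, 0, 0]
    - [0, 0, 0]
    - [0, 0, 0]
  hand: [0, 0, 0, 0, 0, 0, 0, 0, 0, 0, 0, 0]

```text
time: 23.28
position: [0.4561, -0.0798, 0.2076]
eef_rot: [-2.22, -2.222, -0.0]
contact_force: [0.9, 0.4, -1.3]
grip_width: 0.0509
grip_force: 12.0
```

Converted, -0.1885 m / 0.75 = -0.2513, -0.175 m / 0.75 = -0.2333.

servo_tool:
  travel:
    - [-0.004, -0.0533, 0]
    - [-0.008, -0.1067, 0]
    - [-0.012, -0.16, 0]
    - [-0.016, -0.2, 0]
    - [-0.0187, -0.2333, 0]
    - [-0.0187, -0.2513, 0]
    - [-0.0187, -0.2513, 0]
    - [-0.0187, -0.2513, 0]
    - [-0.0187, -0.2513, 0]
    - [-0.0187, -0.2513, 0]
    - [-0.0187, -0.2513, 0]
    - [-0.0187, -0.2513, 0]
  angular:
    - [0, 0, 0]
    - [0, 0, 0]
    - [0, 0, 0]
    - [0, 0, 0]
    - [0, 0, 0]
    - [0, 0, 0]
    - [0, 0, 0]
    - [0, 0, 0]
    - [0, 0, 0]
    - [0, 0, 0]
    - [0, 0, 0]
    - [0, 0, 0]
  hand: [0, 0, 0, 0, 0, 0, 0, 0, 0, 0, 0, 0]

```text
time: 24.28
position: [0.4427, -0.2653, 0.2078]
eef_rot: [-2.218, -2.224, -0.001]
contact_force: [-0.2, -0.4, -0.5]
grip_width: 0.0515
grip_force: 12.0
```

```bash
python3 - <<'E'
from h import *
s=readout.state();p=s["position"];print(p,s["eef_rot"],s["grip_width"])
g=grab("wrist");P=cloud(g);save(g[0],"w11.png")
fitc(P,p[0],p[1],p[2]-.035,p[2]-.005,.04);fitc(P,p[0],p[1],p[2]+.04,p[2]+.055,.018)
fitc(P,.443,-.267,.0885,.0935,.04);fitc(P,.443,-.267,.095,.11,.025)
g=grab("scene");save(g[0],"s11.png")
E
```

```text
[ 0.44267602 -0.26525203  0.20780509] [-2.21839439e+00 -2.22407225e+00 -6.03015796e-04] 0.05152715981960108
fit 0.1728050918611981 0.2028050918611981 613 [ 0.4424 -0.2657  0.0253]
fit 0.24780509186119812 0.2628050918611981 663 [ 0.4422 -0.2655  0.0116]
fit 0.0885 0.0935 367 [ 0.4429 -0.2673  0.0328]
fit 0.095 0.11 78 [ 0.4422 -0.2664  0.0157]
```

View pics/w11.png

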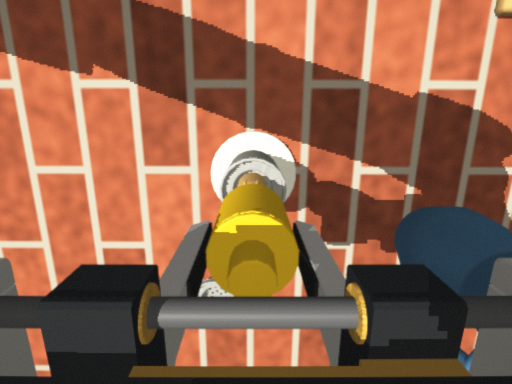

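The cap hangs straight at (252,240), in line with the reamer and strainer behind it (offset about 1 mm). I'll lower it over the reamer.

Converted, -0.07 m / 0.75 = -0.0933, -0.06 m / 0.75 = -0.08.

servo_tool:
  travel:
    - [0, -0.0007, -0.02]
    - [0, -0.0007, -0.04]
    - [0, -0.0007, -0.06]
    - [0, -0.0007, -0.08]
    - [0, -0.0007, -0.0933]
    - [0, -0.0007, -0.0933]
    - [0, -0.0007, -0.0933]
    - [0, -0.0007, -0.0933]
  angular:
    - [0, 0, 0]
    - [0, 0, 0]
    - [0, 0, 0]
    - [0, 0, 0]
    - [0, 0, 0]
    - [0, 0, 0]
    - [0, 0, 0]
    - [0, 0, 0]
  hand: [0, 0, 0, 0, 0, 0, 0, 0]

```text
time: 25.05
position: [0.4428, -0.2672, 0.1384]
eef_rot: [2.22, 2.221, 0.0]
contact_force: [0.3, -0.1, -0.1]
grip_width: 0.0513
grip_force: 12.0
```

Converted, -0.019 m / 0.75 = -0.0253, -0.0175 m / 0.75 = -0.0233.

servo_tool:
  travel:
    - [0, 0, -0.0107]
    - [0, 0, -0.0187]
    - [0, 0, -0.0233]
    - [0, 0, -0.0253]
    - [0, 0, -0.0253]
    - [0, 0, -0.0253]
  angular:
    - [0, 0, 0]
    - [0, 0, 0]
    - [0, 0, 0]
    - [0, 0, 0]
    - [0, 0, 0]
    - [0, 0, 0]
  hand: [0, 0, 0, 0, 0, 0]

```text
time: 25.55
position: [0.4423, -0.2669, 0.1194]
eef_rot: [2.221, 2.222, 0.001]
contact_force: [-2.1, 1.7, 7.9]
grip_width: 0.051
grip_force: 12.0
```

Converted, 0.14 m / 0.75 = 0.1867, 0.001 m / 0.75 = 0.0013.

servo_tool:
  travel:
    - [0, 0, 0.0013]
    - [0, 0, 0.0013]
    - [0, 0, 0.0013]
    - [0, 0, 0.0013]
    - [0, 0, 0.0013]
    - [0, 0, 0.0013]
    - [0, 0, 0.0013]
    - [0, 0, 0.04]
    - [0, 0, 0.0933]
    - [0, 0, 0.1467]
    - [0, 0, 0.1867]
    - [0, 0, 0.1867]
  angular:
    - [0, 0, 0]
    - [0, 0, 0]
    - [0, 0, 0]
    - [0, 0, 0]
    - [0, 0, 0]
    - [0, 0, 0]
    - [0, 0, 0]
    - [0, 0, 0]
    - [0, 0, 0]
    - [0, 0, 0]
    - [0, 0, 0]
    - [0, 0, 0]
  hand: [1, 1, 1, 1, 1, 1, 1, 1, 1, 1, 1, 1]

```text
time: 26.55
position: [0.4455, -0.2692, 0.2647]
eef_rot: [2.213, 2.214, 0.006]
contact_force: [0.8, -0.8, 0.2]
grip_width: 0.094
grip_force: 0.0
```

```bash
python3 - <<'E'
from h import *
s=readout.state();p=s["position"];print(p,s["contact_force"],s["grip_width"])
g=grab("wrist");P=cloud(g)
fitc(P,.443,-.267,.16,.173,.02);fitc(P,.443,-.267,.1,.14,.04);fitc(P,.443,-.267,.0885,.0935,.04)
q=P.reshape(-1,3);q=q[(np.hypot(q[:,0]-.443,q[:,1]+.267)<.03)&(q[:,2]>.1)&(q[:,2]<.2)]
print(np.percentile(q[:,2],[99.5]))
g=grab("scene");save(cv2.resize(g[0][40:240,120:380],None,fx=3,fy=3),"s12.png")
E
```

```text
[ 0.44546061 -0.26922224  0.2646739 ] [ 0.84498381 -0.82382405  0.15438811] 0.09403272706553933
fit 0.16 0.173 71 [ 0.442  -0.2673  0.0118]
fit 0.1 0.14 207 [ 0.4421 -0.2674  0.0254]
fit 0.0885 0.0935 267 [ 0.443  -0.2673  0.0328]
[0.17800746]
```

View pics/s12.png

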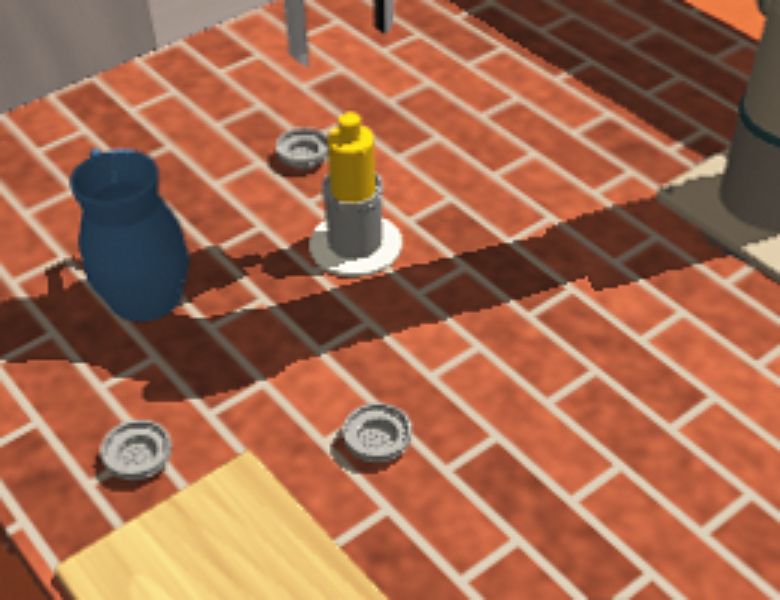

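The stack stands upright on the trivet at (352,190) in the crop. The cap is within 1 mm of the strainer's centre and its top is at 0.178 (0.177 expected), with the gripper clear above. I'll hand the job in.

Converted, 0.02 m / 0.75 = 0.0267, 0.01 m / 0.75 = 0.0133.

servo_tool:
  travel:
    - [0, 0, 0.0133]
    - [0, 0, 0.0267]
    - [0, 0, 0.0267]
    - [0, 0, 0.0267]
    - [0, 0, 0.0267]
    - [0, 0, 0.0267]
  angular:
    - [0, 0, 0]
    - [0, 0, 0]
    - [0, 0, 0]
    - [0, 0, 0]
    - [0, 0, 0]
    - [0, 0, 0]
  hand: [1, 1, 1, 1, 1, 1]

```text
time: 27.15
position: [0.442, -0.2667, 0.2782]
eef_rot: [-2.22, -2.221, 0.001]
contact_force: [-0.2, 0.2, 0.4]
grip_width: 0.094
grip_force: 0.0
```

```bash
python3 -c "
from workcell import manip
print(manip.finish_job())"
```

```text
the job is handed in; nothing more can be done
None
```

The juicer is stacked on the trivet (beaker, strainer, reamer, cap), upright and released, with the cap within about 1 mm of the strainer's centre and its top at 178 mm (177 expected); I handed it in at about 27 s, and no verdict came back.

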